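# Load the game rack and power up the console

## Task

Get the console ready to play: lift the game rack's clear lid by its red fin until it rests back on its stop, and leave it open. Then slide the orange and the blue cartridge forward along their lanes, without lifting them or knocking them over, until each drops end-down into the empty slot at the end of its own lane; the grey cartridge stays waiting on the ledge, the white ones stay in their slots, and nothing else on the shelf gets pushed about. Finally press the console's power button right down.

Things in the scene. Friction and masses are not known exactly. Their poses are not given: they have to be found in the camera images.
- rack: Aluminium game rack fixed to the shelf, 130 (x) x 157 (y) mm; origin at the centre of its underside, x away from the robot along the lanes, z up. Five lanes at y = -60, -30, 0, 30, 60 mm, each with a ledge in front (x = -65 to 20 mm, 55 mm high), then a slot (x = 20 to 58 mm), then a back wall 91 mm high (x = 58 to 65 mm). White cartridges fill the slots at y = -30 and 30.
- ledge (a point): middle of the rack's ledge, on its top face, 55 mm above the shelf; axes as the rack's. Lanes are 23 mm wide, parted by rails 7 mm wide that stand 6 mm above the ledge. In the lanes at y = -60, 0 and 60 mm an orange, a blue and a grey cartridge stand on the ledge, in any order.
- slot (a point): centre of the mouth of the rack's middle slot (y = 0), level with the ledge; axes as the rack's. Each slot is 38 (x) x 23 (y) mm and 45 mm deep with a rubber floor, so a cartridge fully down stands 27 mm out. The slots at y = -60, 0 and 60 mm start empty, under the lid.
- lid (a joint): hinge of the rack's lid, a clear plate 52 (x) x 157 (y) x 4 mm that roofs the slots 38 mm above the ledge; 0 = shut (level), grows as the front edge lifts, 1.75 rad = on its stop, leaning back a little past upright. Let go, it falls shut or, past upright, onto its stop.
- lid_fin (a point): grip point in the red fin on the lid: the fin is 20 (x) x 12 (y) mm and stands 32 mm up from the lid's top face, near its front edge; this point is 9 mm below the fin's upper end, 23 mm above the lid's top face. Shut, it is 36 mm in front of and 27 mm above the hinge line. Turns with the lid; axes as the rack's when shut.
- lid_hinge (a point): middle of the lid's hinge line, which runs along the rack's y at rack x = 61 mm, z = 93 mm; turns with the lid
- orange: Orange cartridge, a plastic block 32 x 18 mm in plan and 72 mm tall, standing on end; origin at the centre of its underside, z up its length, x across its 32 mm width (along the lane)
- blue: Blue cartridge, a plastic block 32 x 18 mm in plan and 72 mm tall, standing on end; origin at the centre of its underside, z up its length, x across its 32 mm width (along the lane)
- grey: Grey cartridge, a plastic block 32 x 18 mm in plan and 72 mm tall, standing on end; origin at the centre of its underside, z up its length, x across its 32 mm width (along the lane); to be left where it is
- white_a: White cartridge, a plastic block 32 x 18 mm in plan and 72 mm tall, standing on end; origin at the centre of its underside, z up its length, x across its 32 mm width (along the lane), already in a slot
- white_b: White cartridge, a plastic block 32 x 18 mm in plan and 72 mm tall, standing on end; origin at the centre of its underside, z up its length, x across its 32 mm width (along the lane), already in a slot
- console: Black retro console fixed to the shelf, 170 (x) x 190 (y) x 52 mm; origin at the centre of its underside, x points away from the robot. A round red power button in a black housing stands on its top.
- power (a joint): travel of the power button in m: 0 = up, 0.006 = fully down; springs back; about 5 N presses it fully
- power_top (a point): centre of the top face of the red power button, 28 mm across, pressed straight down
- coaster: Glass coaster on rubber feet, 94 mm across, 10 mm high, with the mug on it; origin at the centre of its underside; a bystander
- mug: Blue ceramic mug, 76 mm across, 88 mm tall, on the coaster; origin at the centre of its underside; a bystander
- controller: Grey game controller, 55 x 120 x 30 mm, lying flat; origin at the centre of its underside; a bystander
There are look-alikes about, which are no part of the job. Of the things that look like the orange, the smallest one is meant. Of the things shaped like the blue, the blue one is meant.

How it is judged:
By the outcome, as a careful person would: the job done as asked, in the order asked, and still so for the second after the job is handed in, with the robot touching nothing.
It also fails if it takes over 62 s, if anything falls off the work surface, if the arm or the gripper's body presses on something with over 40 N, if the wrist force passes 120 N, or if a joint passes its speed limit or range.

## Robot

A 7-joint arm with a two-finger parallel gripper is mounted at the origin on the work surface. World frame = base frame: x ahead of the robot, y to its left, z up, the work surface at z = 0. Lengths are in m, angles in rad, forces in N, time in s.
With the tool pointing down it reaches from about 0.425 to 0.925 m from the base axis. Payload 6.8 kg.
Tool frame: the origin (TCP) lies on the front face of the gripper's body, between the roots of the fingers; the fingertips stand 73 mm ahead of it and the grasp point (between the pads) lies 54 mm ahead of it (env.nose_length is the distance from the TCP to the fingertips, in m); z points along the fingers, y is the line along which they close (so a half turn about z gives the same grasp; the last joint's range is limited). The gripper opens to 85 mm and grips with 20 to 120 N. Pads are 22 mm wide; open, the fingers measure 114 mm over their backs; the gripper's body (76 mm by 85 mm) begins 54 mm behind the grasp point. The pads swing forward as they close: fully open they stand 13 mm farther back than shut.
Start: joints at [1.145, 0.477, 0.022, 1.555, -0.011, 1.109, -0.083], TCP at [0.211, -0.641, 0.304] pointing down, gripper open.
Joint ranges: [-2.96, 2.96], [-0.34, 2.1], [-1.41, 1.46], [0.24, 2.44], [-1.37, 4.51], [0.17, 1.92], [-2.96, 2.96]. Speed limits (rad/s): [2.39, 2.39, 3.14, 3.14, 3.14, 3.14, 3.14].

## Interface

Orientations are given as a unit quaternion [w, x, y, z].
In Python, from cell import env, kin, camera, calibration, job gives the robot as it stands. The module is installed in compiled form; this text tells all that it offers. Calls block until the motion is done:
- env.reach(position, orientation): joint-space move of the TCP to a pose.
- env.movel(position, velocity=0.15, rot=None, stop_force=None): straight line of the TCP; rot=None keeps the orientation; velocity is the mean speed in m/s. With stop_force (N) it stops when the force on the tool has changed by that much, and returns True; else False.
- env.goto_joints(angles): joint-space move.
- env.grip(opening, f_grip=None): finger opening in m; f_grip is the grip in N (None keeps the last); returns when the fingers have stopped.
- env.dwell(seconds).
- kin.inverse_kinematics(position, orientation): joint angles nearest the present ones, or None.
- env.get_state(): the state.
- camera(name): name is "scene" or "top" or "wrist"; returns (picture, depth): 420x560x3 uint8, blue, green, red; 420x560 float32, m along the optical axis (not along the pixel's ray), 0 where there is no reading.
- calibration(name): a dict with "fx", "fy", "cx", "cy" (pixels), "rvec" (rotation vector, rad) and "tvec" (3), from world to camera coordinates, as OpenCV has them. Camera axes: x right, y down, z forward; pixel columns grow to the right and rows downward; lengths in m; the calibration is good to about 2 mm. A picture is of the moment at which its call begins: read the wrist's pose just before it. calibration takes no time and is no camera call; for the wrist camera it gives the pose at the moment of the call.
A pose or a line that the arm cannot do raises env.PlanningError and nothing moves.
- job.job_done(): hands the job in; it is judged then, once.
The state is a dict: "time": time; "qpos": joint angles; "joint_velocities": joint speeds; "joint_torque": joint torques, N m; "tcp_pos": TCP position; "orientation": TCP orientation; "force": force on the tool from outside, world axes, zero at the start; "torque": the same for the moment, N m; "opening": finger opening in m; "gripper_force": force on a finger pad.
Only numpy, scipy, OpenCV 4.12 (cv2) and the standard library are available. Lean on these libraries where they do the work, as an engineer would, in place of code of your own. Each camera call takes 0.05 s, during which the arm holds its last target. There are 200 camera calls.

## Working session

There is one attempt and no reset: what is moved stays moved. The work goes in short steps, each a Python script; the robot and the scene stay as the last script left them, time stands still between calls to the robot, and variables do not carry over. Pictures are saved under pics/ and viewed, at most 11 in all, crops included, and the job is handed in when it is done.

```bash
mkdir -p pics; python3 - <<'E'
from cell import env,camera,calibration
import cv2,numpy as np
for n in("scene","top"):
    p,d=camera(n); cv2.imwrite(f"pics/{n}0.png",p); np.save(f"pics/{n}0.npy",d)
    c=calibration(n); print(n,c)
a=cv2.imread("pics/scene0.png")
print(env.get_state()["time"],env.get_state()["orientation"])
E
```

```text
scene {'fx': 407.7060331813251, 'fy': 407.7060331813251, 'cx': 284.4235450741008, 'cy': 208.40403735210438, 'rvec': array([ 0.99860562,  2.61485175, -0.81072714]), 'tvec': array([ 0.33812999, -0.28099699,  1.27421268])}
top {'fx': 500.7460609724595, 'fy': 500.7460609724595, 'cx': 281.844750331446, 'cy': 214.2915414957756, 'rvec': array([ 2.091006  , -2.12562213,  0.21737324]), 'tvec': array([0.0772308 , 0.5332119 , 1.24911799])}
0.1 [-7.87963476e-04  9.87397042e-01  1.58260634e-01 -1.77037298e-04]
```

View pics/scene0.png

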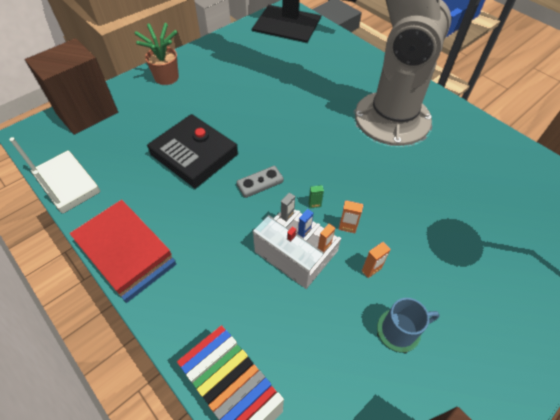

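View pics/top0.png

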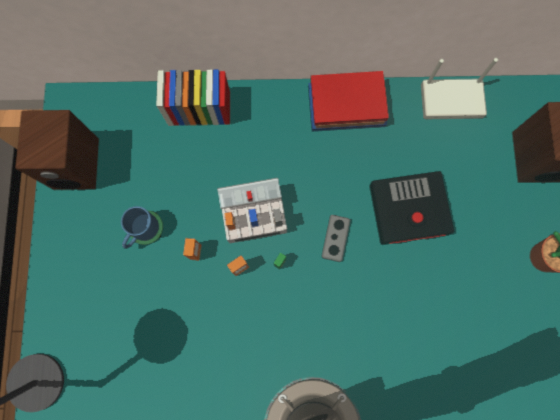

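The rack is at about (252,210) in the top view, with orange, blue and grey from left to right. The fin is at (249,196), the console button at (418,217), and the mug, the controller and two loose orange look-alikes are nearby. Next I'll measure positions.

```bash
cat > h.py <<'E'
import cv2,numpy as np
from cell import env,kin,camera,calibration,job
def cloud(d,c):
    R=cv2.Rodrigues(c["rvec"])[0]; v,u=np.mgrid[:d.shape[0],:d.shape[1]]
    P=np.stack([(u-c["cx"])/c["fx"]*d,(v-c["cy"])/c["fy"]*d,d],-1)
    return (P-c["tvec"])@R
def colour(p):
    h=cv2.cvtColor(p,cv2.COLOR_BGR2HSV).astype(int); H,S,V=h[...,0],h[...,1],h[...,2]
    return dict(red=((H<5)|(H>174))&(S>150)&(V>80),orange=(H>=6)&(H<20)&(S>150)&(V>90),blue=(H>105)&(H<130)&(S>150)&(V>60),white=(S<60)&(V>150),grey=(S<60)&(V>60)&(V<150))
E
python3 - <<'E'
from h import *
for n in("top","scene"):
    p=cv2.imread(f"pics/{n}0.png");d=np.load(f"pics/{n}0.npy");W=cloud(d,calibration(n));M=colour(p)
    print(n)
    for k in("red","orange","blue"):
        nn,l,s,ce=cv2.connectedComponentsWithStats(M[k].astype(np.uint8))
        for i in range(1,nn):
            if 8<s[i,4]<700:
                q=W[l==i]; print(k,s[i,4],ce[i].round(),np.median(q,0).round(3),q.min(0).round(3),q.max(0).round(3))
    if n=="top":
        z=((W[...,2]>.035)&(d>0)).astype(np.uint8)
        nn,l,s,ce=cv2.connectedComponentsWithStats(z)
        for i in range(1,nn):
            if s[i,4]>60:
                q=W[l==i]; r=cv2.minAreaRect(q[:,:2].astype(np.float32)*1000); print("tall",s[i,4],ce[i].round(),np.round(r[0],1),np.round(r[1],1),round(r[2],1),q[:,2].max().round(3))
    x,y,w,h=(205,165,95,90) if n=="top" else (240,180,115,110)
    cv2.imwrite(f"pics/{n}crop.png",cv2.resize(p[y:y+h,x:x+w],None,fx=5,fy=5,interpolation=cv2.INTER_CUBIC))
E
```

```text
top
red 281 [223.  96.] [0.842 0.219 0.122] [0.262 0.064 0.009] [0.908 0.227 1.333]
red 221 [168.  97.] [0.835 0.364 0.123] [0.807 0.357 0.015] [0.91 0.37 0.13]
red 29 [249. 195.] [0.569 0.149 0.127] [0.561 0.144 0.12 ] [0.579 0.154 0.132]
red 92 [417. 217.] [ 0.518 -0.278  0.073] [ 0.262 -0.296  0.058] [0.532 0.064 1.333]
orange 291 [186.  96.] [0.838 0.316 0.123] [0.805 0.306 0.009] [0.909 0.324 0.139]
orange 96 [229. 220.] [0.507 0.198 0.126] [0.262 0.064 0.08 ] [0.526 0.206 1.333]
orange 186 [190. 248.] [0.443 0.3   0.095] [0.424 0.289 0.014] [0.468 0.314 0.102]
orange 149 [237. 264.] [0.402 0.182 0.097] [0.262 0.064 0.09 ] [0.42  0.203 1.333]
blue 234 [174.  97.] [0.833 0.347 0.132] [0.262 0.064 0.012] [0.908 0.354 1.333]
blue 239 [216.  95.] [0.837 0.235 0.132] [0.806 0.229 0.01 ] [0.909 0.242 0.139]
blue 65 [253. 216.] [0.518 0.139 0.127] [0.262 0.064 0.122] [0.533 0.147 1.333]
tall 99 [435.  71.] [ 912.  -347.5] [ 9.7 10.7] 54.0 0.151
tall 114 [487.  70.] [ 911.7 -487.5] [11.  14.1] 84.6 0.154
tall 3457 [192.  95.] [858.7 301.5] [106.4 177.3] 0.4 0.141
tall 3791 [348.  98.] [
[... 1156 characters left out ...]
0.171 0.008] [0.424 0.202 0.039]
orange 167 [325. 237.] [0.525 0.201 0.125] [0.498 0.192 0.067] [0.53  0.21  0.131]
orange 345 [374. 259.] [0.466 0.301 0.091] [0.429 0.288 0.007] [0.902 0.476 0.882]
orange 487 [233. 387.] [0.862 0.313 0.125] [0.811 0.306 0.116] [0.908 0.476 0.882]
blue 403 [456.  11.] [-0.885 -0.311 -0.102] [-0.98  -0.398 -0.193] [-0.806 -0.29  -0.094]
blue 45 [479.   8.] [-1.051 -0.295 -0.146] [-1.078 -0.3   -0.189] [0.902 0.476 0.882]
blue 154 [304. 221.] [0.531 0.142 0.126] [0.504 0.129 0.067] [0.902 0.476 0.882]
blue 373 [205. 352.] [0.863 0.236 0.134] [ 0.81   0.186 -0.001] [0.911 0.476 0.882]
blue 503 [247. 400.] [0.857 0.348 0.134] [0.81 0.34 0.13] [0.906 0.476 0.882]
```

View pics/topcrop.png

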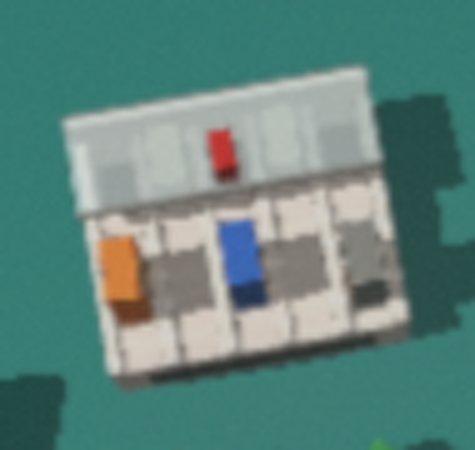

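View pics/scenecrop.png

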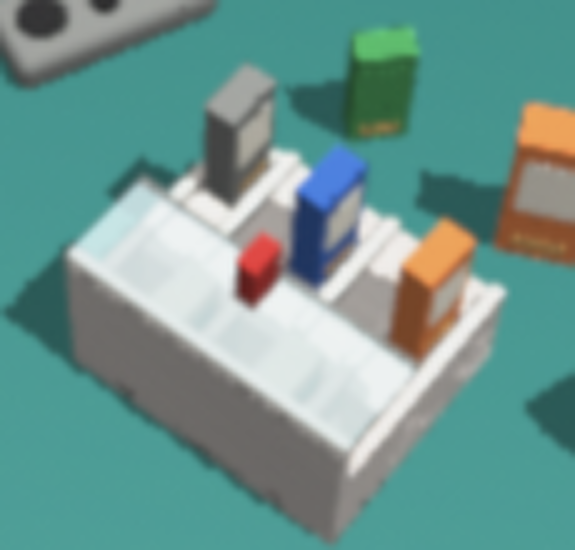

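The lid is shut and its fin is red. The orange cartridge is in the +y lane, blue is in the middle and grey is in the -y lane, and all three stand on the ledge. The rack's yaw is about 10°. I'll move above it and refine with the wrist camera.

```bash
cat >> h.py <<'E'
def down(yaw): return [0,np.cos(yaw/2),np.sin(yaw/2),0]
E
python3 - <<'E'
from h import *
env.reach([0.50,0.14,0.40],down(.17))
c=calibration("wrist");p,d=camera("wrist")
cv2.imwrite("pics/w1.png",p);np.savez("pics/w1.npz",d=d,r=c["rvec"],t=c["tvec"])
W=cloud(d,c);M=colour(p)
for k in("red","orange","blue"):
    nn,l,s,ce=cv2.connectedComponentsWithStats(M[k].astype(np.uint8))
    for i in range(1,nn):
        if 60<s[i,4]:
            q=W[l==i];q=q[q[:,2]>np.percentile(q[:,2],90)-.006];r=cv2.minAreaRect(q[:,:2].astype(np.float32)*1000);print(k,s[i,4],ce[i].round(),np.round(r[0],1),np.round(r[1],1),round(r[2],1),np.median(q[:,2]).round(4))
z=((W[...,2]>.045)&(d>0)&(d<.6)).astype(np.uint8)
nn,l,s,ce=cv2.connectedComponentsWithStats(z)
for i in range(1,nn):
    if s[i,4]>300:
        q=W[l==i]; r=cv2.minAreaRect(q[:,:2].astype(np.float32)*1000); print("tall",s[i,4],ce[i].round(),np.round(r[0],1),np.round(r[1],1),round(r[2],1),q[:,2].max().round(3))
print(env.get_state()["time"],env.get_state()["tcp_pos"],-cv2.Rodrigues(c["rvec"])[0].T@c["tvec"])
E
```

```text
red 230 [282.  99.] [572.8 148.7] [17.5 10.1] 9.5 0.1298
orange 311 [225. 148.] [538.9 186. ] [29.9 92.6] 62.1 0.1277
orange 949 [142. 178.] [509.9 241.7] [ 42.8 216.3] 46.0 0.0973
orange 1314 [233. 238.] [474.6 160.1] [ 43.  192.7] 72.2 0.098
blue 610 [282. 153.] [539.5 142.8] [68.6 16.2] 8.8 0.1279
tall 18318 [282. 116.] [547.8 144.8] [129.3 157.5] 9.6 0.132
tall 2716 [ 30. 106.] [518.4 431.8] [65.8 72.8] 85.2 0.102
tall 1677 [550. 201.] [ 523.1 -184.8] [141.2  31.7] 20.8 0.055
tall 1649 [131. 188.] [448.9 300.7] [24.9 43.6] 83.1 0.1
tall 1361 [230. 240.] [404.6 182.8] [25.  43.5] 33.1 0.1
tall 598 [319. 240.] [416.9  76.3] [18.8 32.4] 58.0 0.075
tall 43548 [279. 369.] [504.9 139.7] [ 33.7 147.9] 9.6 0.423
3.0917 [0.50031043 0.13924571 0.39983789] [0.57289755 0.15114752 0.47068362]
```

View pics/w1.png

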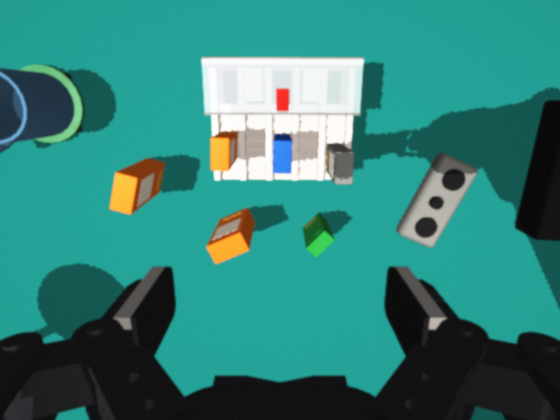

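The wrist view shows fin (282,99), blue (282,153), orange (225,148), grey (341,162). Rack centre is (547.8,144.8) mm at 9.6° yaw, and the fin position predicted from that matches the measured one to within 0.5 mm. Now I'll lift the lid.

```bash
cat >> h.py <<'E'
YAW=np.radians(9.6); C=np.array([.5478,.1448])
def rk(x,y,z):  # rack mm -> world m
    c,s=np.cos(YAW),np.sin(YAW); return np.array([C[0]+(c*x-s*y)/1e3,C[1]+(s*x+c*y)/1e3,z/1e3])
def inv(P):
    c,s=np.cos(YAW),np.sin(YAW); d=(np.asarray(P)[...,:2]-C)*1e3
    return np.stack([c*d[...,0]+s*d[...,1],-s*d[...,0]+c*d[...,1]],-1)
def tops(p,d,c,zlo=.122,zhi=.134):
    W=cloud(d,c);M=colour(p);r=inv(W)
    for k in("orange","blue","grey"):
        m=M[k]&(W[...,2]>zlo)&(W[...,2]<zhi)&(abs(r[...,0])<75)&(abs(r[...,1])<85)
        q=r[m]
        if len(q): print(k,len(q),"x",np.percentile(q[:,0],[2,98]).round(1),"y",np.percentile(q[:,1],[2,98]).round(1),"z",np.median(W[m][:,2]).round(4))
def F(): 
    s=env.get_state(); return s["time"],np.round(s["force"],1),round(s["opening"],4)
E
python3 - <<'E'
from h import *
w=np.load("pics/w1.npz");tops(cv2.imread("pics/w1.png"),w["d"],dict(calibration("wrist"),rvec=w["r"],tvec=w["t"]))
q=down(YAW)
env.grip(.036,25)
env.reach(rk(25,0,174+50),q); env.movel(rk(25,0,174.5),.12,stop_force=15); print(F())
env.grip(0,25); print(F())
for t in np.linspace(0,1.70,11)[1:]:
    env.movel(rk(61-36*np.cos(t)+27*np.sin(t),0,93+36*np.sin(t)+27*np.cos(t)+54.5),.06); print(F())
E
```

```text
orange 206 x [-39.8  -9.2] y [50.6 68.5] z 0.1277
blue 540 x [-41.6 -12. ] y [-7.7  7.7] z 0.1279
grey 524 x [-48.5 -22.7] y [-68.  -50.7] z 0.1277
(4.975, array([-0.4,  1.1,  0.5]), 0.0358)
(5.3083, array([-0.4, -0.9,  6.5]), 0.0116)
(5.5833, array([-4.1, -0.2,  2.1]), 0.0115)
(5.8583, array([-4.1, -1.2,  0.6]), 0.0113)
(6.1333, array([-4.8, -0.6, -1.4]), 0.0114)
(6.4083, array([-4.1, -0.1, -1.7]), 0.0116)
(6.6833, array([-3.5, -0.2, -2.3]), 0.0115)
(6.9583, array([-2.8, -0.5, -1.1]), 0.0117)
(7.2333, array([-2.6, -1.3, -0.6]), 0.0113)
(7.5083, array([-0.9, -1.5,  1.8]), 0.0115)
(7.7833, array([-1. , -2. ,  4.9]), 0.0115)
(8.0583, array([ 0.9, -1.3,  5.3]), 0.0116)
```

```bash
python3 - <<'E'
from h import *
env.grip(.036); 
p=env.get_state()["tcp_pos"]; env.movel([p[0],p[1],p[2]+.07],.2)
env.reach(rk(-25,60,230),down(YAW)); print(F())
p,d=camera("scene"); cv2.imwrite("pics/s2.png",cv2.resize(p[170:290,230:370],None,fx=4,fy=4))
E
```

```text
(9.5083, array([-0. ,  0.1, -0.8]), 0.0357)
```

View pics/s2.png

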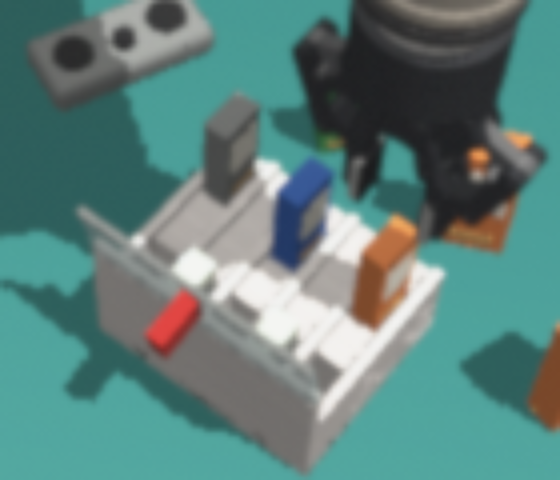

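The lid rests open on its stop. Next I'll slide orange, then blue, in a light grip at constant height, and release each over its slot.

```bash
cat >> h.py <<'E'
def slide(x,y):
    q=down(YAW)
    env.reach(rk(x,y,215),q); print("down",env.movel(rk(x,y,166),.12,stop_force=12))
    env.grip(0,20); print(F())
    print("slide",env.movel(rk(39,y,166),.05,stop_force=12),F(),inv(env.get_state()["tcp_pos"]).round(1))
    env.grip(.034); env.dwell(.3); print(F())
    env.movel(rk(39,y,225),.15)
E
python3 - <<'E'
from h import *
slide(-25,60)
p,d=camera("scene"); cv2.imwrite("pics/s3.png",cv2.resize(p[170:290,230:370],None,fx=4,fy=4))
tops(p,d,calibration("scene"),.075,.134)
E
```

```text
down False
(10.6583, array([0.1, 0.9, 3.9]), 0.0179)
slide False (12.0917, array([ 0.4,  0.4, -0.7]), 0.0175) [38.7 60. ]
(12.7, array([-0.6,  0.3,  0.4]), 0.0341)
orange 66 x [36.9 54.6] y [52.4 67.7] z 0.1214
grey 511 x [-25.8  70.5] y [-74.6  74. ] z 0.099
```

View pics/s3.png

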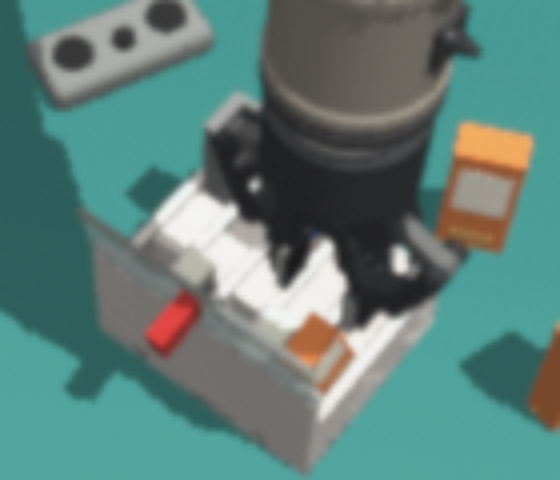

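Orange is over its slot, but it may not be fully down. I'll back off and check with the wrist camera.

```bash
python3 - <<'E'
from h import *
env.reach([0.49,0.16,0.34],down(YAW))
c=calibration("wrist");p,d=camera("wrist");tops(p,d,c,.06,.134)
a=cv2.resize(p[0:220,130:430],None,fx=2,fy=2)
p,d=camera("scene");W=cloud(d,calibration("scene"));r=inv(W)
m=colour(p)["orange"]&(abs(r[...,1]-60)<15)&(abs(r[...,0]-39)<40)
for x,z in sorted(zip(r[m][:,0].round(),W[m][:,2].round(3)))[::6]:print(x,z,end="; ")
b=cv2.resize(p[190:290,240:370],None,fx=4.6,fy=4.6,interpolation=cv2.INTER_CUBIC)
cv2.imwrite("pics/w4.png",a);cv2.imwrite("pics/s4.png",b);print(F())
E
```

```text
orange 1713 x [11.8 63.5] y [50.9 68. ] z 0.1185
blue 958 x [-41.9 -11.7] y [-7.8  8.6] z 0.1276
grey 2797 x [-52.1  63.5] y [-72.3  50.7] z 0.1029
36.0 0.124; 38.0 0.126; 40.0 0.122; 41.0 0.124; 43.0 0.125; 45.0 0.122; 47.0 0.121; 48.0 0.123; 49.0 0.124; 51.0 0.121; 52.0 0.122; 55.0 0.12; (14.05, array([ 0.5, -0.5,  0.3]), 0.0338)
```

View pics/s4.png

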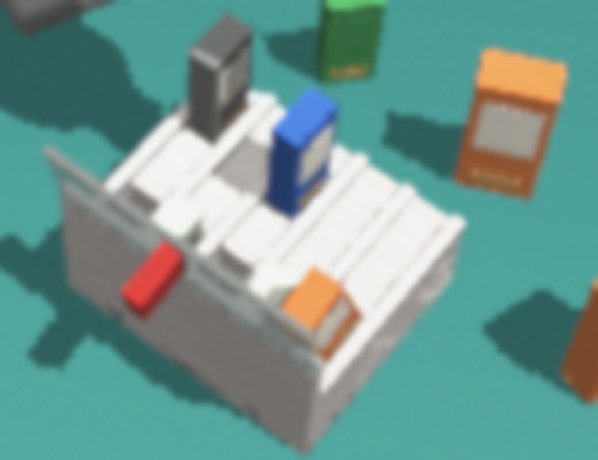

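View pics/w4.png

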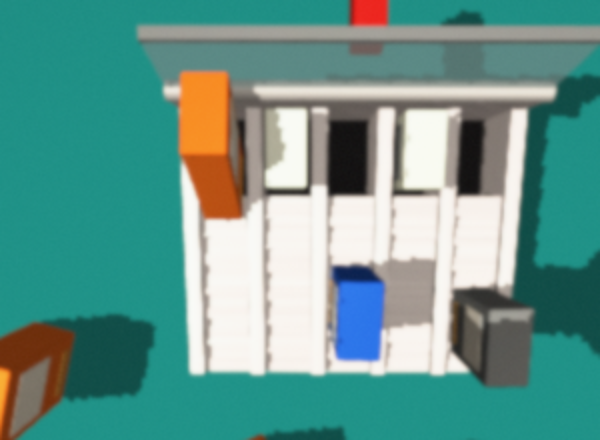

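```bash
python3 - <<'E'
from h import *
c=calibration("wrist");p,d=camera("wrist");W=cloud(d,c);r=inv(W)
m=(W[...,2]>.05)&(abs(r[...,1]-59)<6)&(r[...,0]>0)&(r[...,0]<75)&(d>0)
x=r[m][:,0];z=W[m][:,2]*1e3
for a in range(0,74,3):
    k=(x>=a)&(x<a+3)
    if k.any():print(a,np.percentile(z[k],[5,50,95]).round(0),end="; ")
E
```

```text
0 [55. 56. 57.]; 3 [55. 56. 57.]; 6 [54. 55. 57.]; 9 [55. 63. 66.]; 12 [68. 71. 74.]; 15 [75. 79. 82.]; 18 [84. 88. 91.]; 21 [92. 95. 97.]; 24 [ 97. 101. 105.]; 27 [106. 110. 114.]; 30 [114. 117. 120.]; 33 [121. 125. 127.]; 36 [125. 126. 127.]; 39 [124. 125. 126.]; 42 [123. 124. 125.]; 45 [122. 123. 124.]; 48 [120. 121. 123.]; 51 [119. 120. 122.]; 54 [118. 119. 121.]; 57 [117. 118. 119.]; 60 [116. 117. 118.]; 63 [114. 116. 120.]; 66 [122. 130. 137.]; 69 [138. 143. 145.]; 72 [142. 144. 145.];
```

Orange leaned forward because its foot lagged on the ledge: back-bottom edge is at rack (9,55), back-top at (34,127). I'll nudge the foot forward, low down, with closed fingers.

```bash
cat >> h.py <<'E'
def prof(y,lo=0):
    c=calibration("wrist");p,d=camera("wrist");W=cloud(d,c);r=inv(W)
    m=(W[...,2]>.04)&(abs(r[...,1]-y)<6)&(r[...,0]>lo)&(r[...,0]<75)&(d>0)
    x=r[m][:,0];z=W[m][:,2]*1e3
    for a in range(lo,74,4):
        k=(x>=a)&(x<a+4)
        if k.any():print(a,np.median(z[k]).round(),end="; ")
    print(); return p
def push(xs,y,xe,v=.04,f=20):
    print("down",env.movel(rk(xs,y,138),.12,stop_force=10))
    for x in np.append(np.arange(xs+6,xe,6),xe):
        s=env.movel(rk(x,y,138),v,stop_force=f); print(x,s,F()[1])
        if s: break
E
python3 - <<'E'
from h import *
env.grip(0,20); env.reach(rk(-18,60,200),down(YAW))
push(-18,60,13)
env.movel(rk(-5,60,138),.1); env.movel(rk(-5,60,215),.2); env.reach([0.49,0.16,0.34],down(YAW))
p=prof(60);print(F())
E
```

```text
down False
-12 False [-0.2  0.2 -0.1]
-6 False [ 0.1 -0.2  0.3]
0 False [-0.7 -0.3 -1.5]
6 False [-0.1 -0.2 -0.4]
12 False [ 0.3 -0.7 -0.2]
13 False [-0.9  0.1  0.4]
0 56.0; 4 56.0; 8 56.0; 12 56.0; 16 56.0; 20 82.0; 24 83.0; 28 83.0; 32 83.0; 36 83.0; 40 83.0; 44 83.0; 48 83.0; 52 83.0; 56 82.0; 60 102.0; 64 122.0; 68 141.0; 72 143.0; 
(19.125, array([ 0. , -0. , -0.5]), -0.0001)
```

Orange is fully down with its top at 83 mm. I'll push blue the same way, low from behind.

```bash
python3 - <<'E'
from h import *
env.reach(rk(-64,0,200),down(YAW))
print(env.movel(rk(-64,0,138),.12,stop_force=10))
print(env.movel(rk(-5,0,138),.045,stop_force=20),F())
print(env.movel(rk(13,0,138),.03,stop_force=20),F())
env.movel(rk(-8,0,138),.1); env.movel(rk(-8,0,215),.2); env.reach([0.49,0.16,0.34],down(YAW))
p=prof(0);p=prof(60);print(F())
cv2.imwrite("pics/w5.png",cv2.resize(p[0:220,130:430],None,fx=2,fy=2))
E
```

```text
False
False (21.875, array([ 1.9, -0.7,  0.2]), 0.0002)
False (22.625, array([-2. , -0.4, -0.1]), -0.0004)
0 56.0; 4 56.0; 8 56.0; 12 56.0; 16 56.0; 20 51.0; 24 83.0; 28 83.0; 32 83.0; 36 83.0; 40 83.0; 44 83.0; 48 83.0; 52 83.0; 56 96.0; 60 102.0; 64 122.0; 68 141.0; 72 143.0; 
0 56.0; 4 56.0; 8 56.0; 12 56.0; 16 56.0; 20 83.0; 24 83.0; 28 83.0; 32 83.0; 36 83.0; 40 83.0; 44 83.0; 48 83.0; 52 83.0; 56 83.0; 60 101.0; 64 122.0; 68 140.0; 72 144.0; 
(24.2167, array([ 1.1, -0.3, -0.2]), -0.0001)
```

View pics/w5.png

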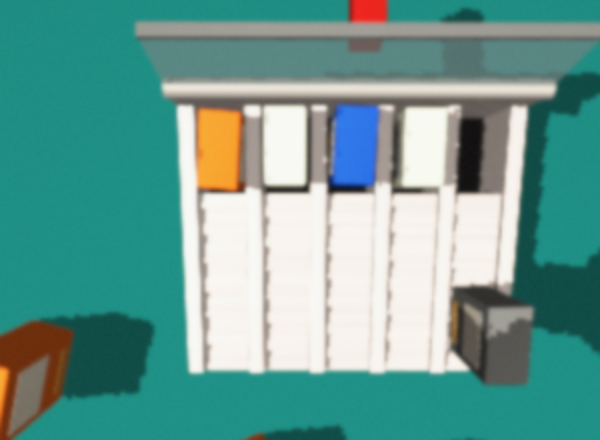

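Orange (219,148) and blue (356,145) are in their slots, grey is untouched and the lid is open. Now the power button.

```bash
python3 - <<'E'
from h import *
env.movel([0.49,0.05,0.34],.2)
env.reach([0.45,-0.29,0.30],down(.13))
c=calibration("wrist");p,d=camera("wrist");W=cloud(d,c)
nn,l,s,ce=cv2.connectedComponentsWithStats(colour(p)["red"].astype(np.uint8))
i=min(range(1,nn),key=lambda i:np.linalg.norm(np.median(W[l==i],0)[:2]-[.518,-.279]) if s[i,4]>100 else 9)
q=W[l==i];zt=np.median(q[:,2]);q=q[abs(q[:,2]-zt)<.003];b,r=cv2.minEnclosingCircle(q[:,:2].astype(np.float32)*1000)
b=np.array(b)/1e3;print(s[i],b,r,zt)
n=abs(W[...,:2]-b).max(-1)<.035; print("nearby z",np.percentile(W[n][:,2],[5,25,50,75,95]).round(3))
env.reach([*b,zt+.073+.03],down(.13))
print(env.movel([*b,zt+.073+.002],.1,stop_force=10))
for k in range(1,14):
    st=env.movel([*b,zt+.073+.002-.001*k],.02); f=F();print(k,f[1],(env.get_state()["tcp_pos"][2]-.073-zt).round(4))
    if f[1][2]>22: break
env.dwell(.2);print(F())
E
```

```text
[ 264   86   36   37 1036] [ 0.51978406 -0.28006616] 13.821554183959961 0.07459241574264766
nearby z [0.052 0.053 0.054 0.066 0.371]
False
1 [-0.5 -0.3  0.1] 0.0014
2 [ 1.4 -0.2 -0.9] 0.0
3 [-0.9  0.4  1.4] -0.0009
4 [-0.4 -0.2  2.2] -0.0019
5 [ 0.4 -0.1  2.1] -0.0029
6 [ 1.1 -0.7  3.3] -0.0039
7 [ 0.1 -0.8  3.8] -0.0049
8 [0.3 0.7 3.5] -0.0059
9 [0.  0.6 5.3] -0.0068
10 [-2.6  1.2 12.8] -0.007
11 [-4.6  1.6 20.2] -0.0071
12 [-8.3  2.4 28.9] -0.0073
(30.525, array([-8.7,  2.5, 27.6]), -0.0002)
```

The button is bottomed out: 6 mm or more of travel, then a hard stop. I'll retreat, do a final check and hand in.

```bash
python3 - <<'E'
from h import *
p=env.get_state()["tcp_pos"]; env.movel([p[0],p[1],p[2]+.15],.15)
p,d=camera("scene");cv2.imwrite("pics/s6.png",p)
E
```

```text
(no output)
```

View pics/s6.png

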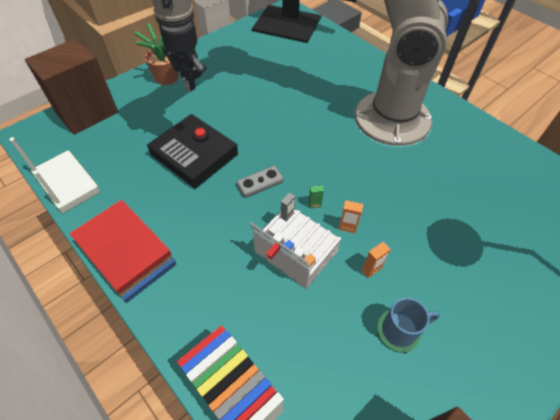

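The lid is open (fin at 272,250), orange and blue are down in their slots, the other objects haven't moved, and the arm is clear.

```bash
python3 -c "
from cell import job
print(job.job_done())"
```

```text
the job is handed in; nothing more can be done
None
```

Job handed in at about 32 s: the lid is open on its stop, orange and blue are fully down in their slots, and the power button was pressed to its hard stop; orange leaned forward against the back wall on the first try and needed a nudge at its foot to drop.

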